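Put the violin maker's tools back on their outlines

ROBOT

A 7-joint arm with a two-finger parallel gripper is mounted at the origin on the work surface. World frame = base frame: x ahead of the robot, y to its left, z up, the work surface at z = 0. Lengths are in mm, angles in rad, forces in N, time in s.
With the tool pointing down it reaches from about 400 to 850 mm from the base axis. Payload 4.5 kg.
Tool frame: the origin (TCP) lies on the front face of the gripper's body, between the roots of the fingers; the fingertips stand 73 mm ahead of it and the grasp point (between the pads) lies 54 mm ahead of it; z points along the fingers, y is the direction in which the jaws open and shut (so a half turn about z gives the same grasp; the last joint's range is limited). The gripper opens to 85 mm and grips with 20 to 120 N. Pads are 22 mm wide; open, the fingers measure 114 mm over their backs; the gripper's body (76 mm by 85 mm) begins 54 mm behind the grasp point. The pads swing forward as they close: fully open they stand 13 mm farther back than shut.
Start: joints at [1.359, 0.689, -0.195, 1.565, 0.157, 0.902, -0.215], TCP at [152.109, -606.226, 303.917] pointing down, gripper open.
Joint ranges: [-3.01, 3.01], [-0.46, 2.08], [-1.47, 1.51], [0.13, 2.56], [-1, 4.14], [0.04, 2.09], [-2.66, 2.66]. Speed limits (rad/s): [2.57, 2.57, 3.14, 3.14, 3.14, 3.14, 3.14].

INTERFACE

Orientations are given as a unit quaternion [w, x, y, z].
In Python, from cell import arm, eyes gives the robot as it stands.
- The arm moves only by the shell command python3 -m crank 'ROWS'. ROWS is JSON, a list of rows, each an object with "slide": the shift along the world's x, y, z in m, a list of three; "rot": the turn, a rotation vector about the world's x, y, z in rad, a list of three; "jaw": the opening in per cent of the stroke, from 0 (shut) to 100 (fully open). A call has 1 to 12 rows; each row is the pose to reach, as a shift and turn from the pose commanded when the call began; what a row does not reach only later rows make up. A row lasts 1/8 s, in which the tool goes at most 62.5 mm and 10.7 degrees, less where a joint would pass 70% of its speed; a pose out of reach is approached as far as the arm can. A call with a gripper value outside its range is refused whole. The fingers move at their own pace and stop on an object; the grip force is fixed at half the most. Time passes only in rows, so rows that repeat a pose let the fingers close. It gives the time, the measured TCP pose, the force and the opening at its end, in the units of the state.
- arm.get_obs(): the state, without advancing time (a new reading comes with each control period).
- eyes.grab_frame(name): name is "side" or "top"; returns (picture, depth): 480x640x3 uint8, blue, green, red; 480x640 float32, mm along the optical axis (not along the pixel's ray), 0 where there is no reading.
- eyes.camera_params(name): a dict with "camera_matrix" (3x3 intrinsics, pixels), "k1" (the pictures are not rectified: a ray, as slopes to the right and down, at radius r is drawn at 1 + k1 r^2 times it, then the intrinsics apply), "extrinsics" (4x4, takes a point from world to camera coordinates). Camera axes: x right, y down, z forward; pixel columns grow to the right and rows downward; lengths in mm; the calibration is good to about 2 mm. A picture is of the moment at which its call begins. camera_params takes no time and is no camera call.
- arm.close_job(): hands the job in, once; it reports no verdict.
The state is a dict: "time": time; "q": joint angles; "qvel": joint speeds; "effort": joint torques, N m; "position": TCP position; "ee_rot": TCP orientation; "contact_force": force on the tool from outside, world axes, zero at the start; "ft_torque": the same for the moment, N m; "opening": finger opening in mm.
Only numpy, scipy, OpenCV 4.12 (cv2) and the standard library are available. Lean on these libraries where they do the work, as an engineer would, in place of code of your own. Each camera call takes 0.05 s, during which the arm holds its last target.

TASK

Tidy the violin maker's bench: put the large finger plane, the small finger plane, the peg shaper and the spool clamp each on the wooden tile whose dark outline matches its shape and size. Each must rest upright as it stands now, inside its outline and lined up with it. Do not disturb the small glass dish in the middle of the mat.

Things in the scene. Friction and masses are not known exactly. Their poses are not given: they have to be found in the camera images.
- large_plane: Large finger plane: solid brass body with straight parallel sides and round ends, 66 mm long (x), 34 mm wide (y), sides 26 mm high; a small iron and wooden wedge stand up to 10 mm proud of its top. About 200 g. Stands on its sole. Origin: centre of the sole; z up, x along its length.
- small_plane: Small finger plane: same shape, brass, 46 mm long (x), 24 mm wide (y), sides 22 mm high, iron and wedge up to 9 mm proud of the top. About 100 g. Stands on its sole. Origin: centre of the sole; z up, x along its length.
- peg_shaper: Peg shaper: rectangular hardwood block 90 mm long (x), 32 mm wide (y), 28 mm high, with a flat steel blade and two brass screws on top (up to 4 mm proud). About 90 g. Origin: centre of its underside; z up, x along its length.
- spool_clamp: Spool clamp standing upright: two round wooden discs on a steel rod of 8 mm diameter. Lower disc 44 mm in diameter, 0 to 18 mm above its underside; upper disc 40 mm in diameter, 48 to 66 mm up, rigidly fixed on the rod; rod and brass wing nut reach 82 mm. About 120 g. It can be gripped across the upper disc. Origin: centre of the underside; z up along the rod. Its turn about the rod does not matter.
- large_plane_tile: Fixed bare plywood tile, 112 x 56 mm and 6 mm thick, like the other three except for the dark outline inlaid flush in its top: a round-ended shape 76 x 44 mm (long side along x), for the large finger plane. Origin: centre of the tile's underside (the outline is centred above it, its surface 6 mm up); z up, x along the tile's long side.
- small_plane_tile: Fixed bare plywood tile, 112 x 56 mm and 6 mm thick, like the other three except for the dark outline inlaid flush in its top: a round-ended shape 56 x 34 mm (long side along x), for the small finger plane. Origin: centre of the tile's underside (the outline is centred above it, its surface 6 mm up); z up, x along the tile's long side.
- shaper_tile: Fixed bare plywood tile, 112 x 56 mm and 6 mm thick, like the other three except for the dark outline inlaid flush in its top: a rectangle 100 x 42 mm (long side along x), for the peg shaper. Origin: centre of the tile's underside (the outline is centred above it, its surface 6 mm up); z up, x along the tile's long side.
- clamp_tile: Fixed bare plywood tile, 112 x 56 mm and 6 mm thick, like the other three except for the dark outline inlaid flush in its top: a circle 54 mm in diameter, for the spool clamp. Origin: centre of the tile's underside (the outline is centred above it, its surface 6 mm up); z up, x along the tile's long side.
- glass_dish: Small loose clear glass dish, 54 mm across its rim and 18 mm high, about 60 g, near the middle of the mat; to be left where it is. Origin: centre of its underside, z up.
Not all that is in view belongs to the job. Leave any pink or red look-alike of the shaper_tile alone.

How it is judged (in metres and radians):
At the end, for the whole second after the job is handed in: Each of the four tools stands upright (within 0.1 rad) and at rest on its own tile, its underside on the tile (origin 3 to 9 mm above the tile's underside), centred on the outline within 12 mm; the two planes and the peg shaper lie along their outline within 0.25 rad, either way round (horizontal distance between large_plane and large_plane_tile below 0.012 m and z of large_plane in the frame of large_plane_tile between 0.003 and 0.009 m and angle between each of large_plane, small_plane, peg_shaper, spool_clamp's own z axis and vertical below 0.1 rad and linear speed of each of large_plane, small_plane, peg_shaper, spool_clamp below 0.02 m/s and angle between the x axis of large_plane and the x axis of large_plane_tile, either way round below 0.25 rad and horizontal distance between small_plane and small_plane_tile below 0.012 m and z of small_plane in the frame of small_plane_tile between 0.003 and 0.009 m and angle between the x axis of small_plane and the x axis of small_plane_tile, either way round below 0.25 rad and horizontal distance between peg_shaper and shaper_tile below 0.012 m and z of peg_shaper in the frame of shaper_tile between 0.003 and 0.009 m and angle between the x axis of peg_shaper and the x axis of shaper_tile, either way round below 0.25 rad and horizontal distance between spool_clamp and clamp_tile below 0.012 m and z of spool_clamp in the frame of clamp_tile between 0.003 and 0.009 m); the robot touches nothing.
It fails at once if the glass dish is moved by more than 20 mm or tipped over (distance of glass_dish from where it was at the start of the episode above 0.02 m or angle between glass_dish's own z axis and vertical above 0.5 rad).
It also fails if it takes over 128 s, if anything falls off the work surface, if the arm or the gripper's body presses on something with over 40 N, if the wrist force passes 120 N, or if a joint passes its speed limit or range.

## Working session

There is one attempt and no reset: what is moved stays moved. The work goes in short steps, Python scripts to look and compute and a shell command to move; the robot and the scene stay as the last step left them, time stands still between calls to the robot, and variables do not carry over. Pictures are saved under pics/ and viewed, and the job is handed in when it is done.

```bash
ls; mkdir -p pics; python3 - <<'E'
from cell import arm, eyes
import cv2,numpy as np
for n in ("top","side"):
    p,d=eyes.grab_frame(n); cv2.imwrite(f"pics/{n}0.png",p); np.save(f"pics/{n}0.npy",d)
    c=eyes.camera_params(n); print(n,c)
o=arm.get_obs(); print(o)
E
```

```text
pics
top {'camera_matrix': array([[511.54433227,   0.        , 327.92755321],
       [  0.        , 511.54433227, 245.33168376],
       [  0.        ,   0.        ,   1.        ]]), 'k1': -0.11699145396597789, 'extrinsics': array([[-1.20040381e-02, -9.99799526e-01, -1.60252988e-02,
         1.95733938e+01],
       [-9.80520552e-01,  1.49117447e-02, -1.95849656e-01,
         5.01367916e+02],
       [ 1.96049358e-01,  1.33621481e-02, -9.80502984e-01,
         8.99756256e+02],
       [ 0.00000000e+00,  0.00000000e+00,  0.00000000e+00,
         1.00000000e+00]])}
side {'camera_matrix': array([[462.92979027,   0.        , 317.89462152],
       [  0.        , 462.92979027, 236.664096  ],
       [  0.        ,   0.        ,   1.        ]]), 'k1': -0.0814146899958931, 'extrinsics': array([[-9.08342825e-01, -4.18179990e-01,  6.22959838e-03,
         4.77619737e+02],
       [-3.02472926e-01,  6.46579026e-01, -7.00318280e-01,
         1.80154168e+02],
       [ 2.88831164e-01, -6.38013369e-01, -7.13803544e-01,
         6.77670478e+02],
       [ 0.00000000e+00,  0.00000000e+00,  0.00000000e+00,
         1.00000000e+00]])}
{'time': 0.1, 'q': array([ 1.35883243,  0.68989435, -0.19456589,  1.56622833,  0.15728643,
        0.90249978, -0.21510987]), 'qvel': array([ 4.11850593e-04, -1.09384113e-03, -7.36007447e-05, -3.17407074e-03,
       -1.31021188e-03,  5.21337248e-04, -2.07716714e-03]), 'effort': array([-3.09747316e-03, -5.40596652e+01, -1.27098553e+00, -1.58985847e+01,
        9.53733368e-03,  4.44484336e-03,  2.01913349e-05]), 'position': array([ 151.94013177, -605.77837004,  303.17201636]), 'ee_rot': array([-8.06912713e-04,  9.92453540e-01,  1.22618513e-01, -1.40175931e-04]), 'contact_force': array([-0.88393581,  0.1812724 , -0.24752935]), 'ft_torque': array([ 0.00850072, -0.04734538, -0.03243833]), 'opening': 85.32451522064665}
```

View pics/top0.png

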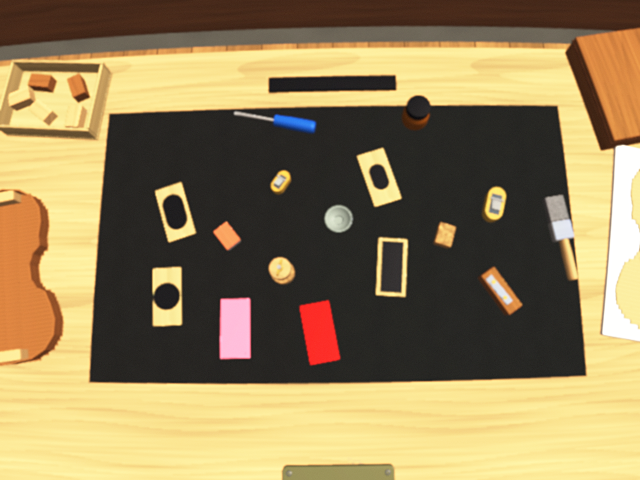

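View pics/side0.png

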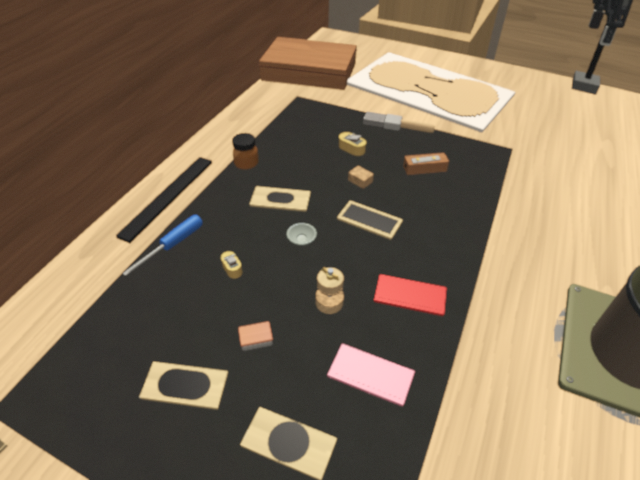

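The top view shows the four tiles at (175,212), (379,177), (392,267) and (167,297). The large plane is at (495,204), the small plane at (281,181), the shaper at (501,290), the spool clamp at (281,270) and the dish at (338,219). The red tile (320,332), the pink tile (235,328) and the wood offcuts (227,236) and (446,235) aren't part of the job. I'll enlarge these next.

```bash
cat > h.py <<'E'
import cv2,numpy as np
from cell import arm, eyes
def ray(n,uv):
    c=eyes.camera_params(n);K=c["camera_matrix"];E=np.array(c["extrinsics"])
    p=cv2.undistortPoints(np.array(uv,float).reshape(-1,1,2),K,np.array([c["k1"],0,0,0,0]))[:,0]
    d=np.c_[p,np.ones(len(p))]@E[:3,:3]
    o=-E[:3,:3].T@E[:3,3]
    return o,d
def world(n,uv,z):
    o,d=ray(n,uv); return o+d*((z-o[2])/d[:,2])[:,None]
def proj(n,P):
    c=eyes.camera_params(n);E=np.array(c["extrinsics"])
    return cv2.projectPoints(np.array(P,float).reshape(-1,1,3),cv2.Rodrigues(E[:3,:3])[0],E[:3,3],c["camera_matrix"],np.array([c["k1"],0,0,0,0]))[0][:,0]
def crops(p,cs,name,r=32,s=6,cols=4):
    T=[]
    for u,v in cs:
        q=cv2.getRectSubPix(p,(2*r,2*r),(float(u),float(v)))
        T.append(cv2.resize(q,None,fx=s,fy=s,interpolation=cv2.INTER_CUBIC))
    while len(T)%cols:T.append(T[0]*0)
    cv2.imwrite(name,np.vstack([np.hstack(T[i:i+cols]) for i in range(0,len(T),cols)]))
E
python3 - <<'E'
from h import *
p=cv2.imread("pics/top0.png")
crops(p,[(175,212),(379,177),(392,267),(167,297),(495,204),(281,181),(501,290),(281,270)],"pics/c0.png",r=33,s=3)
# tiles: bright on black -> minAreaRect; outlines dark inside
hsv=cv2.cvtColor(p,cv2.COLOR_BGR2HSV)
def rect(mask,uv,z,nm):
    n,l,st,ce=cv2.connectedComponentsWithStats(mask)
    return l==l[uv[1],uv[0]]
for nm,(u,v) in dict(A=(175,212),B=(379,177),C=(392,267),D=(167,297)).items():
    w=42
    sub=p[v-w:v+w,u-w:u+w]; m=(sub.max(2)>100).astype(np.uint8)
    cs,_=cv2.findContours(m,cv2.RETR_EXTERNAL,cv2.CHAIN_APPROX_NONE)
    c=min(cs,key=lambda c:-cv2.contourArea(c) if cv2.pointPolygonTest(c,(w,w),False)>0 else 0)
    W=world("top",c[:,0]+[u-w,v-w],6)
    r=cv2.minAreaRect(W[:,:2].astype(np.float32))
    # inner hole
    f=np.zeros_like(m);cv2.drawContours(f,[c],-1,1,-1)
    hole=f&(1-m)
    hc,_=cv2.findContours(hole,cv2.RETR_EXTERNAL,cv2.CHAIN_APPROX_NONE)
    h=max(hc,key=cv2.contourArea)
    H=world("top",h[:,0]+[u-w,v-w],6); rh=cv2.minAreaRect(H[:,:2].astype(np.float32))
    print(nm,np.round(r[0],1),np.round(r[1],1),round(r[2],1),"hole",np.round(rh[0],1),np.round(rh[1],1),round(rh[2],1))
d=np.load("pics/top0.npy");print(d[219,420],d[204,495],d[177,365])
E
```

```text
A [584.6 319.7] [116.   60.9] 18.0 hole [584.6 320.1] [70.3 39.3] 18.2
B [649.3 -89.7] [116.   60.3] 17.1 hole [649.4 -89.8] [50.1 28.8] 15.9
C [ 467.  -108.6] [ 60.  115.9] 85.7 hole [ 467.4 -108.7] [37.1 94.9] 85.5Traceback (most recent call last):
  File "<stdin>", line 20, in <module>
ValueError: max() iterable argument is empty
```

View pics/c0.png

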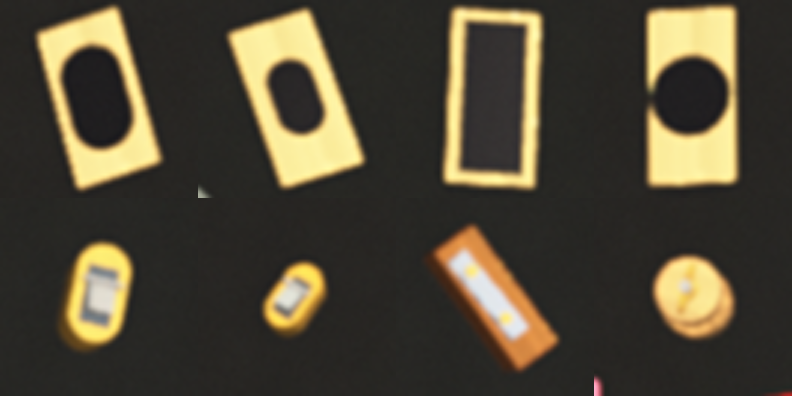

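The crops confirm the tiles. A at (175,212) is the long round-ended outline, for the large plane. B at (379,177) is the short round-ended one, C at (392,267) the rectangle and D at (167,297) the circle. The lower row shows the four tools with their iron, blade and wing nut on top. Next I'll measure the tool poses from depth.

```bash
cat >> h.py <<'E'
def cloud(n,d,uv,w):
    u,v=uv; us,vs=np.meshgrid(np.arange(u-w,u+w+1),np.arange(v-w,v+w+1))
    px=np.c_[us.ravel(),vs.ravel()]; o,dr=ray(n,px); z=d[px[:,1],px[:,0]].astype(float)
    P=o+dr*z[:,None]; return P[z>0],px[z>0]
def tool(n,d,uv,w,lo,hi):
    P,px=cloud(n,d,uv,w); k=(P[:,2]>lo)&(P[:,2]<hi)
    Q=P[k]; r=cv2.minAreaRect(Q[:,:2].astype(np.float32)); (a,b),ang=r[1],r[2]
    if a<b: ang+=90
    if ang>90: ang-=180
    return np.round(r[0],1),np.round(sorted(r[1])[::-1],1),round(ang,1),k.sum(),np.round(np.median(Q[:,2]),1),np.round(Q.mean(0),1)
E
python3 - <<'E'
from h import *
p=cv2.imread("pics/top0.png");d=np.load("pics/top0.npy")
print("mat",np.round(np.median(cloud("top",d,(430,300),6)[0],0),1), "tileC",np.round(np.median(cloud("top",d,(392,267),4)[0],0),1),"tileA",np.round(np.median(cloud("top",d,(175,212),4)[0],0),1))
for nm,uv,w,lo,hi in [("LP",(495,204),24,19,40),("SP",(281,181),18,16,35),("PS",(501,290),30,21,36),("SCup",(281,270),22,58,72),("SClow",(281,270),22,9,25),("dish",(338,219),20,10,25)]:
    print(nm,*tool("top",d,uv,w,lo,hi))
# D
u,v=167,297;w=40
m=(p[v-w:v+w,u-w:u+w].max(2)>100).astype(np.uint8)
m=cv2.morphologyEx(m,cv2.MORPH_CLOSE,np.ones((3,3)));P=np.argwhere(m)[:,::-1]+[u-w,v-w]
n,l,st,ce=cv2.connectedComponentsWithStats(m);i=1+np.argmax(st[1:,4]);P=np.argwhere(l==i)[:,::-1]+[u-w,v-w]
r=cv2.minAreaRect(world("top",P,6)[:,:2].astype(np.float32));print("D",r)
E
```

```text
mat [ 4.017e+02 -1.812e+02 -1.000e-01] tileC [ 465.8 -109.6    5.3] tileA [583.1 318.9   5.7]
LP [ 585.6 -314.6] [66.5 36.3] -14.3 518 25.8 [ 585.3 -313.5   27. ]
SP [639.  105.3] [45.8 24.5] -35.6 254 22.2 [637.8 104.8  23.1]
PS [ 414.5 -312.8] [90.6 35.2] 32.9 815 27.7 [ 414.  -312.2   27.7]
SCup [457.6 100.9] [37.6 36.6] -14.1 308 65.1 [457.3 100.5  65.2]
SClow [449.9  95.6] [41.7 23.2] -54.9 106 19.9 [446.9  93.6  18.7]
dish [561.2  -7. ] [51.8 50.6] -0.8 348 15.0 [562.5  -6.5  14.8]
D ((415.111083984375, 327.11083984375), (116.36153411865234, 59.776546478271484), 2.7453806400299072)
```

```bash
python3 -m crank '[{"slide":[0.433,0.292,-0.104],"rot":[0,0,-0.496],"jaw":100},{"slide":[0.433,0.292,-0.104],"rot":[0,0,-0.496],"jaw":100},{"slide":[0.433,0.292,-0.104],"rot":[0,0,-0.496],"jaw":100},{"slide":[0.433,0.292,-0.104],"rot":[0,0,-0.496],"jaw":100},{"slide":[0.433,0.292,-0.104],"rot":[0,0,-0.496],"jaw":100},{"slide":[0.433,0.292,-0.104],"rot":[0,0,-0.496],"jaw":100},{"slide":[0.433,0.292,-0.104],"rot":[0,0,-0.496],"jaw":100},{"slide":[0.433,0.292,-0.104],"rot":[0,0,-0.496],"jaw":100},{"slide":[0.433,0.292,-0.104],"rot":[0,0,-0.496],"jaw":100},{"slide":[0.433,0.292,-0.104],"rot":[0,0,-0.496],"jaw":100},{"slide":[0.433,0.292,-0.104],"rot":[0,0,-0.496],"jaw":100},{"slide":[0.433,0.292,-0.104],"rot":[0,0,-0.496],"jaw":100}]'
python3 - <<'E'
from h import *
o=arm.get_obs();print(o['position'],o['ee_rot'],o['q'],o['time'])
p,d=eyes.grab_frame("side");cv2.imwrite("pics/s1.png",p)
E
```

```text
time: 1.6
position: [583.6, -316.0, 200.1]
ee_rot: [0.001, 0.992, -0.126, -0.0]
contact_force: [0.3, -0.1, 0.0]
opening: 84.9
[ 583.63391081 -316.03449489  200.14320744] [ 6.48145247e-04  9.92010567e-01 -1.26152443e-01 -4.20076250e-04] [ 0.4079239   0.86267946  0.03528198  1.53278527 -0.03724644  0.74719454
 -1.36555786] 1.6
```

View pics/s1.png

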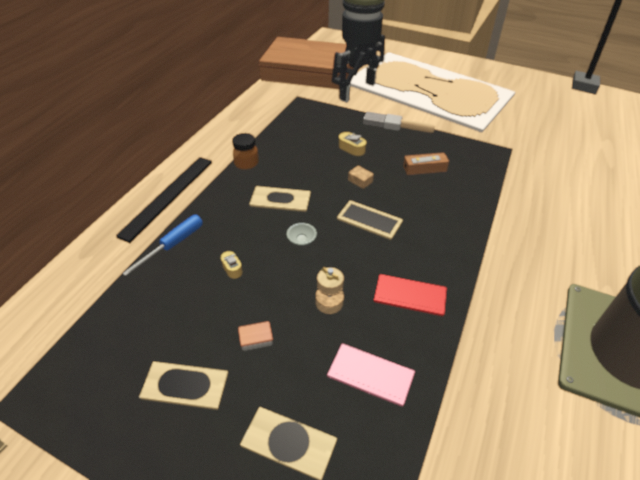

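The side view shows the gripper above and behind the large plane (352,143), with its fingertips near (345,95) and clear of everything. I'll go down to just above the plane and check the offset.

```bash
python3 -m crank '[{"slide":[0,0,-0.06],"rot":[0,0,0],"jaw":100},{"slide":[0,0,-0.06],"rot":[0,0,0],"jaw":100},{"slide":[0,0,-0.06],"rot":[0,0,0],"jaw":100}]'
python3 - <<'E'
from h import *
o=arm.get_obs();print(o['position'],o['ee_rot'])
for n in("top","side"):
    p,d=eyes.grab_frame(n);cv2.imwrite(f"pics/{n}2.png",p)
    uv=proj(n,[585,-314,30])[0];print(n,uv)
    crops(p,[uv],f"pics/{n}2c.png",r=50,s=4,cols=1)
d=np.load("pics/side0.npy")
for nm,uv,w,lo,hi in [("LP",(352,143),20,19,40),("SP",(231,264),18,16,35),("PS",(427,163),26,21,36),("SCup",(330,281),24,60,72),("dish",(301,234),20,10,25)]:
    print(nm,*tool("side",d,uv,w,lo,hi))
a=cv2.imread("pics/top2c.png");b=cv2.imread("pics/side2c.png");cv2.imwrite("pics/c2.png",np.hstack([a,b]))
E
```

```text
time: 2.02
position: [585.4, -315.2, 141.4]
ee_rot: [0.0, 0.992, -0.125, 0.001]
contact_force: [1.1, -0.2, 0.5]
opening: 85.3
[ 585.40451    -315.21239952  141.37323307] [ 4.75726163e-04  9.92122828e-01 -1.25265369e-01  8.08960874e-04]
top [495.61415783 202.7451892 ]
side [352.83458548 137.40690004]
LP [ 587.2 -313.3] [66.3 36.9] -13.8 282 24.6 [ 585.3 -309.8   25.6]
SP [638.9 106. ] [47.5 24.2] -34.3 291 21.5 [637.2 108.3  22.7]
PS [ 415.4 -311.2] [90.2 35.7] 34.5 451 26.5 [ 415.2 -308.1   26.4]
SCup [460. 102.] [38.2 37.9] -66.6 361 64.8 [458.6 105.6  64.9]
dish [563.1  -8.6] [52.8 51.7] -89.4 316 14.9 [565.4 -11.2  14.4]
```

View pics/c2.png

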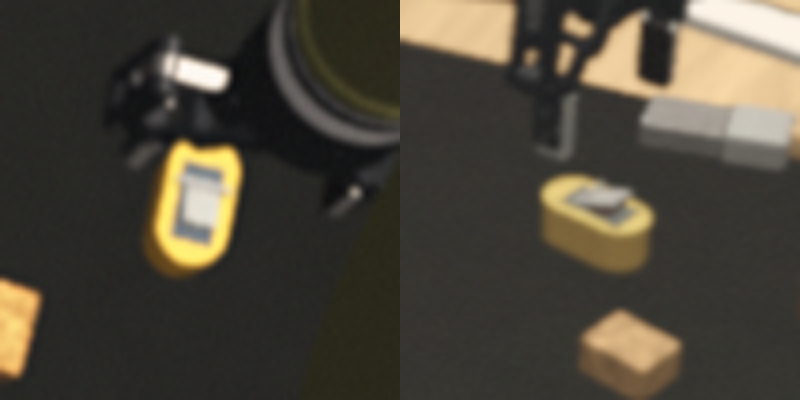

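Both cameras agree to within about 2 mm. The crops show the jaws straddling the large plane with a finger on each side, so I'll go down and grip.

```bash
python3 -m crank '[{"slide":[0,0,-0.03],"rot":[0,0,0],"jaw":100},{"slide":[0,0.001,-0.062],"rot":[0,0,0],"jaw":100},{"slide":[0,0.001,-0.062],"rot":[0,0,0],"jaw":100},{"slide":[0,0.001,-0.062],"rot":[0,0,0],"jaw":0},{"slide":[0,0.001,-0.062],"rot":[0,0,0],"jaw":0},{"slide":[0,0.001,-0.062],"rot":[0,0,0],"jaw":0},{"slide":[0,0.001,-0.062],"rot":[0,0,0],"jaw":0},{"slide":[0,0.001,-0.062],"rot":[0,0,0],"jaw":0},{"slide":[0,0.001,-0.062],"rot":[0,0,0],"jaw":0}]'
python3 -m crank '[{"slide":[0,0,0.04],"rot":[0,0,0],"jaw":0},{"slide":[0,0,0.1],"rot":[0,0,0],"jaw":0},{"slide":[0,0,0.12],"rot":[0,0,0],"jaw":0},{"slide":[0,0,0.12],"rot":[0,0,0],"jaw":0}]'
python3 - <<'E'
from h import *
o=arm.get_obs();print(o['position'],o['ee_rot'])
p,d=eyes.grab_frame("side");cv2.imwrite("pics/s3.png",p)
crops(p,[(350,90)],"pics/s3c.png",r=60,s=5,cols=1)
E
```

```text
time: 3.25
position: [586.0, -313.8, 79.5]
ee_rot: [0.001, 0.992, -0.125, 0.001]
contact_force: [-0.5, 0.1, 6.3]
opening: 32.6
time: 3.75
position: [585.6, -313.5, 199.2]
ee_rot: [0.0, 0.992, -0.125, 0.001]
contact_force: [-0.7, -0.4, -2.8]
opening: 32.4
[ 585.5836117  -313.45411118  199.19352946] [ 4.42903673e-04  9.92187380e-01 -1.24749996e-01  1.20212678e-03]
```

View pics/s3c.png

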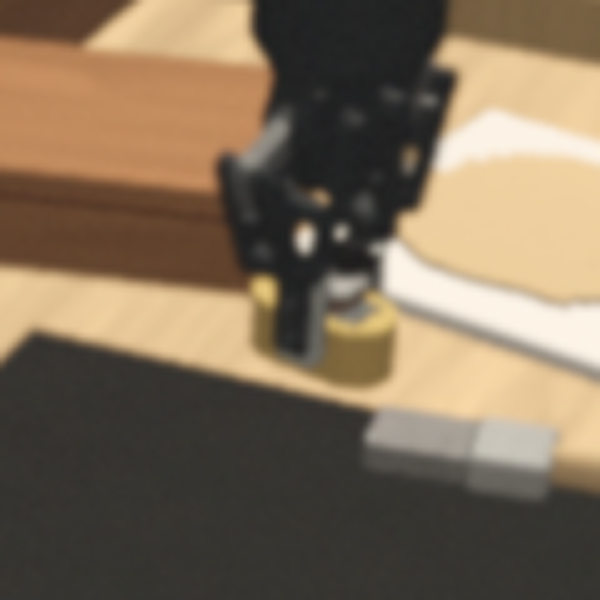

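The large plane is held level in the jaws at (320,330) of the crop. Now I'll carry it to tile A.

```bash
python3 -m crank '[{"slide":[0,0.05,0],"rot":[0,0,0.05],"jaw":0},{"slide":[0,0.11,0],"rot":[0,0,0.1],"jaw":0},{"slide":[0,0.17,0],"rot":[0,0,0.16],"jaw":0},{"slide":[0,0.23,0],"rot":[0,0,0.22],"jaw":0},{"slide":[0,0.29,0],"rot":[0,0,0.28],"jaw":0},{"slide":[0,0.35,0],"rot":[0,0,0.34],"jaw":0},{"slide":[0,0.41,0],"rot":[0,0,0.4],"jaw":0},{"slide":[0,0.47,0],"rot":[0,0,0.46],"jaw":0},{"slide":[0,0.53,0],"rot":[0,0,0.52],"jaw":0},{"slide":[0,0.59,0],"rot":[0,0,0.566],"jaw":0},{"slide":[0,0.633,0],"rot":[0,0,0.566],"jaw":0},{"slide":[0,0.633,0],"rot":[0,0,0.566],"jaw":0}]'
python3 -m crank '[{"slide":[0,0,0],"rot":[0,0,0],"jaw":0},{"slide":[0,0,-0.04],"rot":[0,0,0],"jaw":0},{"slide":[0,0,-0.08],"rot":[0,0,0],"jaw":0},{"slide":[0,0,-0.08],"rot":[0,0,0],"jaw":0},{"slide":[0,0,-0.08],"rot":[0,0,0],"jaw":0}]'
python3 - <<'E'
from h import *
o=arm.get_obs();print(o['position'],o['ee_rot'],o['q'])
for n in("top","side"):
    p,d=eyes.grab_frame(n)
    uv=proj(n,[585,320,30])[0];print(n,uv)
    crops(p,[uv],f"pics/{n}4c.png",r=50,s=4,cols=1)
a=cv2.imread("pics/top4c.png");b=cv2.imread("pics/side4c.png");cv2.imwrite("pics/c4.png",np.hstack([a,b]))
E
```

```text
time: 5.3
position: [581.8, 325.6, 194.8]
ee_rot: [-0.002, 0.987, 0.161, -0.002]
contact_force: [-0.7, -0.4, -2.0]
opening: 32.4
time: 5.92
position: [586.1, 318.7, 118.8]
ee_rot: [0.0, 0.988, 0.156, 0.001]
contact_force: [0.2, 0.5, -1.6]
opening: 32.4
[586.09728329 318.74459373 118.80454798] [2.23305982e-04 9.87687627e-01 1.56437681e-01 5.95137873e-04] [-0.57319532  0.97787827  0.01093898  1.55207429 -0.01427649  0.61080206
 -1.81202561]
top [170.64418571 207.86333328]
side [180.30473779 375.51078997]
```

View pics/c4.png

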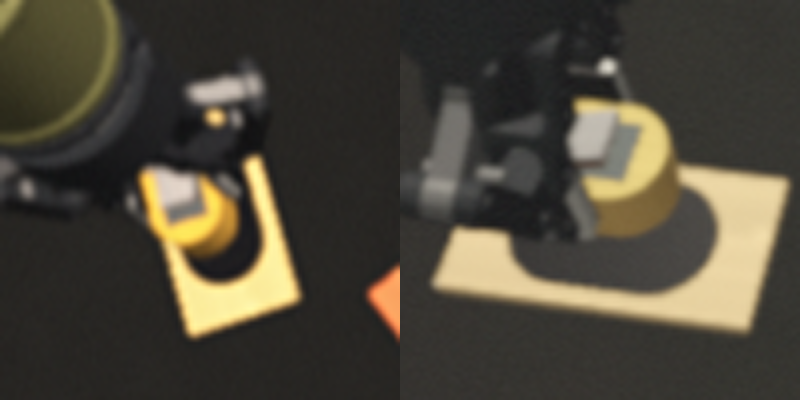

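Both views show the plane about 33 mm above tile A, parallel to its outline. I'll lower it and release.

```bash
python3 -m crank '[{"slide":[-0.001,0.001,-0.02],"rot":[0,0,0],"jaw":0},{"slide":[-0.001,0.001,-0.029],"rot":[0,0,0],"jaw":0},{"slide":[-0.001,0.001,-0.032],"rot":[0,0,0],"jaw":0},{"slide":[-0.001,0.001,-0.032],"rot":[0,0,0],"jaw":0},{"slide":[-0.001,0.001,-0.032],"rot":[0,0,0],"jaw":0}]'
python3 -c "
from cell import arm;o=arm.get_obs();print(o['position'],o['contact_force'])"
```

```text
time: 6.65
position: [584.3, 320.8, 85.8]
ee_rot: [0.0, 0.988, 0.157, 0.0]
contact_force: [0.2, -0.8, -1.3]
opening: 33.3
[584.29504396 320.78490265  85.80183035] [ 0.19602547 -0.7661587  -1.28550156]
```

```bash
python3 -m crank '[{"slide":[0,-0.001,-0.001],"rot":[0,0,0],"jaw":0},{"slide":[0,-0.001,-0.001],"rot":[0,0,0],"jaw":0},{"slide":[0,-0.001,-0.001],"rot":[0,0,0],"jaw":60},{"slide":[0,-0.001,-0.001],"rot":[0,0,0],"jaw":100},{"slide":[0,-0.001,-0.001],"rot":[0,0,0],"jaw":100},{"slide":[0,-0.001,-0.001],"rot":[0,0,0],"jaw":100},{"slide":[0,-0.001,0.06],"rot":[0,0,0],"jaw":100},{"slide":[0,-0.001,0.115],"rot":[0,0,0],"jaw":100},{"slide":[0,-0.001,0.115],"rot":[0,0,0],"jaw":100}]'
python3 - <<'E'
from h import *
o=arm.get_obs();print(o['position'],o['ee_rot'],o['q'])
for n in("top","side"):
    p,d=eyes.grab_frame(n)
    uv=proj(n,[585,320,30])[0].round().astype(int);print(n,uv,*tool(n,d,uv,22,25,45))
    crops(p,[uv],f"pics/{n}5c.png",r=50,s=4,cols=1)
a=cv2.imread("pics/top5c.png");b=cv2.imread("pics/side5c.png");cv2.imwrite("pics/c5.png",np.hstack([a,b]))
E
```

```text
time: 7.78
position: [586.9, 321.1, 206.1]
ee_rot: [-0.002, 0.988, 0.157, 0.005]
contact_force: [0.0, -0.0, -0.4]
opening: 85.3
[586.89234297 321.0868507  206.10258751] [-0.00180871  0.98758005  0.15703093  0.00486384] [-0.57777356  0.85744888  0.01553367  1.52003619 -0.01634341  0.75386981
 -1.8112365 ]
top [171 208] [584.8 321.3] [66.2 34. ] 20.2 504 32.1 [582.9 320.   32.9]
side [180 376] [585.9 321.5] [65.8 35.7] 15.0 1039 31.2 [583.4 322.7  32.5]
```

View pics/c5.png

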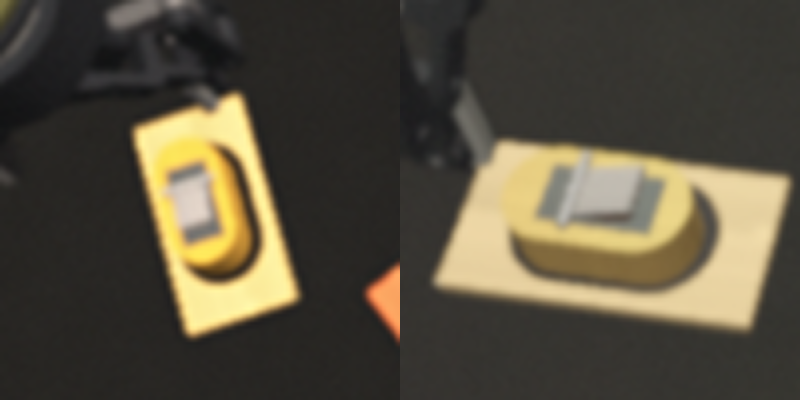

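The large plane sits inside its outline, centred at about (585,321) against the tile's (584.6,320). The spool clamp comes next.

```bash
python3 -m crank '[{"slide":[-0.126,-0.219,0],"rot":[0,0,0],"jaw":100},{"slide":[-0.126,-0.219,0],"rot":[0,0,0],"jaw":100},{"slide":[-0.126,-0.219,0],"rot":[0,0,0],"jaw":100},{"slide":[-0.126,-0.219,0],"rot":[0,0,0],"jaw":100},{"slide":[-0.126,-0.219,0],"rot":[0,0,0],"jaw":100},{"slide":[-0.126,-0.219,0],"rot":[0,0,0],"jaw":100},{"slide":[-0.126,-0.219,-0.03],"rot":[0,0,0],"jaw":100},{"slide":[-0.126,-0.219,-0.03],"rot":[0,0,0],"jaw":100}]'
python3 - <<'E'
from h import *
o=arm.get_obs();print(o['position'],o['ee_rot'],o['q'])
for n in("top","side"):
    p,d=eyes.grab_frame(n)
    uv=proj(n,[458,101,66])[0].round().astype(int);print(n,uv)
    crops(p,[uv],f"pics/{n}6c.png",r=50,s=4,cols=1)
a=cv2.imread("pics/top6c.png");b=cv2.imread("pics/side6c.png");cv2.imwrite("pics/c6.png",np.hstack([a,b]))
E
```

```text
time: 8.88
position: [457.8, 102.3, 169.3]
ee_rot: [-0.0, 0.987, 0.158, -0.001]
contact_force: [-1.0, 0.1, 0.5]
opening: 85.3
[457.84485525 102.26710274 169.26086956] [-1.97934365e-04  9.87359671e-01  1.58488602e-01 -1.48467523e-03] [-0.30490402  0.73810315 -0.02047495  2.14335639  0.04960166  0.2634145
 -1.62045942]
top [279 268]
side [331 277]
```

View pics/c6.png

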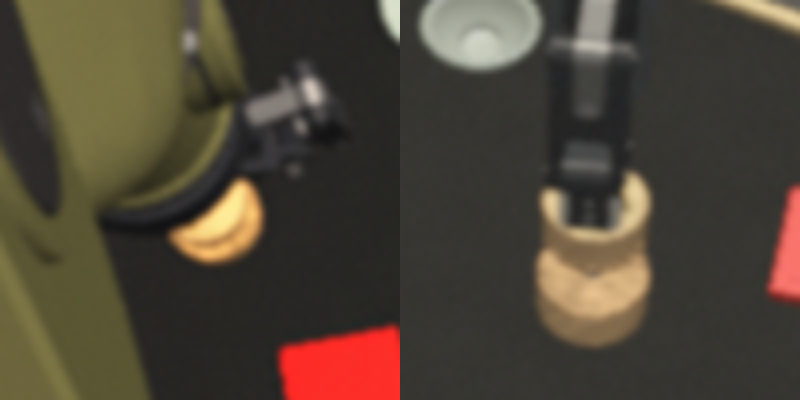

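The fingers straddle the upper disc; in the side crop the near finger lines up with the disc's axis at (590,210). I'll go down and grip.

```bash
python3 -m crank '[{"slide":[0,-0.001,-0.03],"rot":[0,0,0],"jaw":100},{"slide":[0,-0.001,-0.06],"rot":[0,0,0],"jaw":100},{"slide":[0,-0.001,-0.06],"rot":[0,0,0],"jaw":100},{"slide":[0,-0.001,-0.06],"rot":[0,0,0],"jaw":0},{"slide":[0,-0.001,-0.06],"rot":[0,0,0],"jaw":0},{"slide":[0,-0.001,-0.06],"rot":[0,0,0],"jaw":0},{"slide":[0,-0.001,-0.06],"rot":[0,0,0],"jaw":0},{"slide":[0,-0.001,-0.06],"rot":[0,0,0],"jaw":0},{"slide":[0,-0.001,-0.06],"rot":[0,0,0],"jaw":0}]'
python3 -m crank '[{"slide":[0,0,0.03],"rot":[0,0,0],"jaw":0},{"slide":[0,0,0.08],"rot":[0,0,0],"jaw":0},{"slide":[0,0,0.1],"rot":[0,0,0],"jaw":0},{"slide":[0,0,0.1],"rot":[0,0,0],"jaw":0}]'
python3 - <<'E'
from h import *
o=arm.get_obs();print(o['position'],o['ee_rot'])
p,d=eyes.grab_frame("side")
crops(p,[proj("side",[458,101,120])[0]],"pics/s7c.png",r=60,s=5,cols=1)
E
```

```text
time: 10.1
position: [458.6, 100.0, 112.2]
ee_rot: [-0.0, 0.988, 0.157, 0.001]
contact_force: [-0.7, -0.0, 8.3]
opening: 38.5
time: 10.6
position: [458.8, 99.9, 212.6]
ee_rot: [-0.0, 0.988, 0.157, 0.002]
contact_force: [0.4, -0.3, -0.9]
opening: 38.4
[458.83986473  99.8942707  212.56306046] [-2.39073194e-04  9.87575507e-01  1.57132345e-01  1.99689771e-03]
```

View pics/s7c.png

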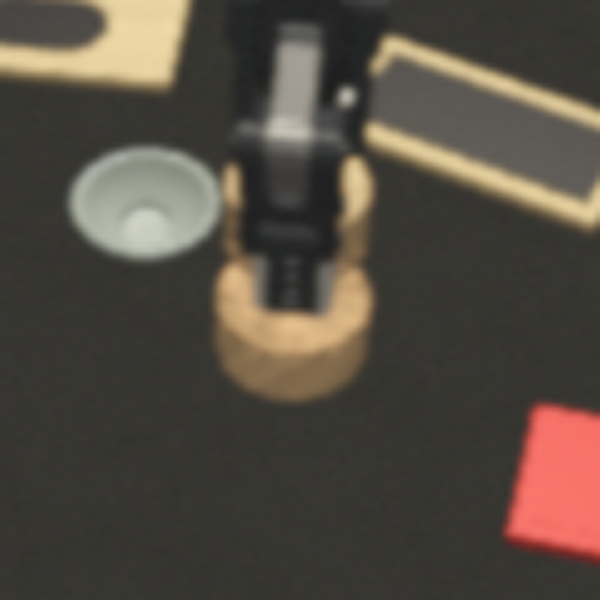

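The clamp is held upright. I'll carry it to tile D.

```bash
python3 -m crank '[{"slide":[-0.008,0.045,0],"rot":[0,0,0],"jaw":0},{"slide":[-0.018,0.095,0],"rot":[0,0,0],"jaw":0},{"slide":[-0.027,0.145,0],"rot":[0,0,0],"jaw":0},{"slide":[-0.037,0.195,0],"rot":[0,0,0],"jaw":0},{"slide":[-0.043,0.227,0],"rot":[0,0,0],"jaw":0},{"slide":[-0.043,0.227,0],"rot":[0,0,0],"jaw":0},{"slide":[-0.043,0.227,-0.03],"rot":[0,0,0],"jaw":0},{"slide":[-0.043,0.227,-0.06],"rot":[0,0,0],"jaw":0},{"slide":[-0.043,0.227,-0.08],"rot":[0,0,0],"jaw":0},{"slide":[-0.043,0.227,-0.08],"rot":[0,0,0],"jaw":0},{"slide":[-0.043,0.227,-0.08],"rot":[0,0,0],"jaw":0}]'
python3 - <<'E'
from h import *
o=arm.get_obs();print(o['position'],o['ee_rot'],o['q'])
for n in("top","side"):
    p,d=eyes.grab_frame(n)
    uv=proj(n,[415,327,30])[0].round().astype(int);print(n,uv)
    crops(p,[uv],f"pics/{n}8c.png",r=50,s=4,cols=1)
a=cv2.imread("pics/top8c.png");b=cv2.imread("pics/side8c.png");cv2.imwrite("pics/c8.png",np.hstack([a,b]))
E
```

```text
time: 12.02
position: [415.4, 326.1, 131.0]
ee_rot: [0.0, 0.988, 0.157, -0.0]
contact_force: [0.0, 0.1, -1.2]
opening: 38.5
[415.36753816 326.08562065 130.99574136] [ 3.64113475e-04  9.87625705e-01  1.56828979e-01 -6.87290464e-05] [-0.76963182  0.84692839  0.02756419  1.98881257 -0.06659649  0.30720084
 -1.94371405]
top [163 295]
side [289 433]
```

View pics/c8.png

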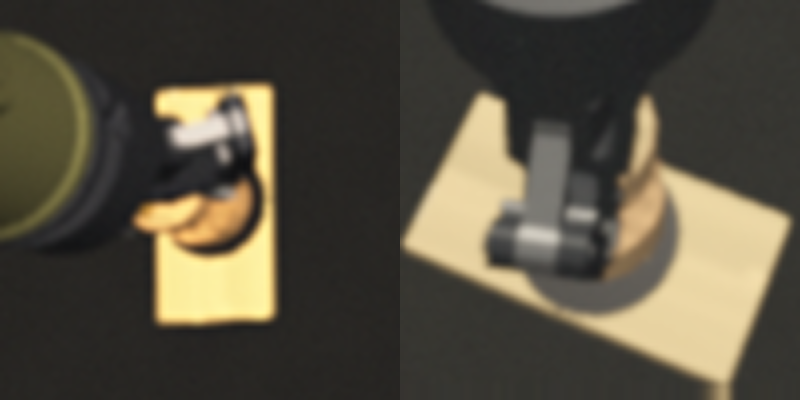

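The clamp hangs over the circle, about 12 mm up. I'll lower it to touch, then release.

```bash
python3 -m crank '[{"slide":[0,0.001,-0.007],"rot":[0,0,0],"jaw":0},{"slide":[0,0.001,-0.011],"rot":[0,0,0],"jaw":0},{"slide":[0,0.001,-0.012],"rot":[0,0,0],"jaw":0},{"slide":[0,0.001,-0.012],"rot":[0,0,0],"jaw":0},{"slide":[0,0.001,-0.012],"rot":[0,0,0],"jaw":0}]'
python3 -c "
from cell import arm;o=arm.get_obs();print(o['position'],o['contact_force'])"
```

```text
time: 12.75
position: [415.2, 327.8, 119.0]
ee_rot: [0.0, 0.988, 0.157, 0.0]
contact_force: [-0.3, 0.1, -0.9]
opening: 37.9
[415.15482139 327.8018597  118.98969221] [-0.30223561  0.1237288  -0.87864278]
```

```bash
python3 -m crank '[{"slide":[0,-0.0005,-0.001],"rot":[0,0,0],"jaw":0},{"slide":[0,-0.0005,-0.0015],"rot":[0,0,0],"jaw":0},{"slide":[0,-0.0005,-0.0015],"rot":[0,0,0],"jaw":60},{"slide":[0,-0.0005,-0.0015],"rot":[0,0,0],"jaw":100},{"slide":[0,-0.0005,-0.0015],"rot":[0,0,0],"jaw":100},{"slide":[0,-0.0005,-0.0015],"rot":[0,0,0],"jaw":100},{"slide":[0,-0.0005,0.04],"rot":[0,0,0],"jaw":100},{"slide":[0,-0.0005,0.09],"rot":[0,0,0],"jaw":100},{"slide":[0,-0.0005,0.09],"rot":[0,0,0],"jaw":100}]'
python3 - <<'E'
from h import *
o=arm.get_obs();print(o['position'],o['ee_rot'],o['q'])
for n in("top","side"):
    p,d=eyes.grab_frame(n)
    uv=proj(n,[415,327,70])[0].round().astype(int);print(n,uv,*tool(n,d,uv,26,66,78))
    crops(p,[uv],f"pics/{n}9c.png",r=50,s=4,cols=1)
a=cv2.imread("pics/top9c.png");b=cv2.imread("pics/side9c.png");cv2.imwrite("pics/c9.png",np.hstack([a,b]))
E
```

```text
time: 13.88
position: [416.7, 328.4, 212.1]
ee_rot: [-0.002, 0.988, 0.157, 0.003]
contact_force: [-0.3, 0.3, 0.0]
opening: 85.4
[416.70306451 328.42174687 212.06542087] [-0.00184777  0.98757568  0.15710256  0.00310457] [-0.78235019  0.70385398  0.04568549  1.94928638 -0.0629075   0.48256207
 -1.94726572]
top [156 292] [413.9 327.7] [39.6 36.8] 88.3 307 71.2 [413.8 326.1  71.3]
side [288 421] [407.2 325.1] [39.8 20.6] -68.4 386 70.7 [406.9 326.   70.7]
```

View pics/c9.png

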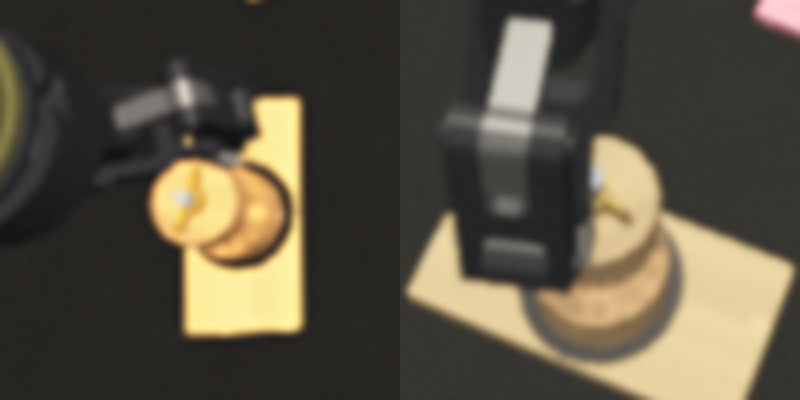

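The spool clamp stands upright inside the circle, with its top disc centred near (414,327) against (415,327). The small plane is next.

```bash
python3 -m crank '[{"slide":[0.224,-0.222,0],"rot":[0,0,-0.935],"jaw":100},{"slide":[0.224,-0.222,0],"rot":[0,0,-0.935],"jaw":100},{"slide":[0.224,-0.222,0],"rot":[0,0,-0.935],"jaw":100},{"slide":[0.224,-0.222,0],"rot":[0,0,-0.935],"jaw":100},{"slide":[0.224,-0.222,0],"rot":[0,0,-0.935],"jaw":100},{"slide":[0.224,-0.222,0],"rot":[0,0,-0.935],"jaw":100},{"slide":[0.224,-0.222,0],"rot":[0,0,-0.935],"jaw":100},{"slide":[0.224,-0.222,-0.04],"rot":[0,0,-0.935],"jaw":100},{"slide":[0.224,-0.222,-0.08],"rot":[0,0,-0.935],"jaw":100},{"slide":[0.224,-0.222,-0.08],"rot":[0,0,-0.935],"jaw":100},{"slide":[0.224,-0.222,-0.08],"rot":[0,0,-0.935],"jaw":100}]'
python3 - <<'E'
from h import *
o=arm.get_obs();print(o['position'],o['ee_rot'],o['q'])
for n in("top","side"):
    p,d=eyes.grab_frame(n)
    uv=proj(n,[639,105,30])[0].round().astype(int);print(n,uv)
    crops(p,[uv],f"pics/{n}10c.png",r=50,s=4,cols=1)
a=cv2.imread("pics/top10c.png");b=cv2.imread("pics/side10c.png");cv2.imwrite("pics/c10.png",np.hstack([a,b]))
E
```

```text
time: 15.35
position: [639.2, 106.4, 129.8]
ee_rot: [-0.0, 0.953, -0.304, 0.0]
contact_force: [0.0, 0.1, 0.7]
opening: 85.2
[639.18663053 106.38249959 129.80902983] [-3.56594553e-04  9.52707975e-01 -3.03887020e-01  2.55858551e-04] [-0.34844202  0.95742556  0.21331279  1.62100443 -0.31402811  0.59625375
 -2.15034357]
top [280 179]
side [231 257]
```

View pics/c10.png

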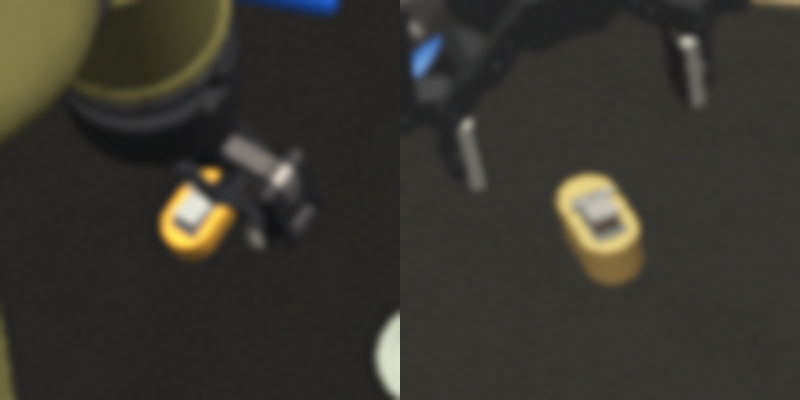

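The jaws line up with the small plane and sit on either side of it. I'll go down and grip.

```bash
python3 -m crank '[{"slide":[0,0,-0.03],"rot":[0,0,0],"jaw":100},{"slide":[0,0,-0.048],"rot":[0,0,0],"jaw":100},{"slide":[0,0,-0.048],"rot":[0,0,0],"jaw":100},{"slide":[0,0,-0.048],"rot":[0,0,0],"jaw":0},{"slide":[0,0,-0.048],"rot":[0,0,0],"jaw":0},{"slide":[0,0,-0.048],"rot":[0,0,0],"jaw":0},{"slide":[0,0,-0.048],"rot":[0,0,0],"jaw":0},{"slide":[0,0,-0.048],"rot":[0,0,0],"jaw":0},{"slide":[0,0,-0.048],"rot":[0,0,0],"jaw":0},{"slide":[0,0,-0.048],"rot":[0,0,0],"jaw":0}]'
python3 -m crank '[{"slide":[0,0,0.04],"rot":[0,0,0],"jaw":0},{"slide":[0,0,0.1],"rot":[0,0,0],"jaw":0},{"slide":[0,0,0.12],"rot":[0,0,0],"jaw":0},{"slide":[0,0,0.12],"rot":[0,0,0],"jaw":0}]'
python3 - <<'E'
from h import *
o=arm.get_obs();print(o['position'],o['ee_rot'])
p,d=eyes.grab_frame("side")
crops(p,[proj("side",[639,105,130])[0]],"pics/s11c.png",r=60,s=5,cols=1)
E
```

```text
time: 16.7
position: [639.7, 105.3, 81.7]
ee_rot: [-0.0, 0.952, -0.305, 0.001]
contact_force: [-0.5, -0.1, 5.8]
opening: 22.5
time: 17.2
position: [639.7, 105.4, 202.3]
ee_rot: [-0.001, 0.952, -0.305, 0.001]
contact_force: [0.2, -0.0, -1.5]
opening: 22.4
[639.74477967 105.38172083 202.29952108] [-6.70044287e-04  9.52462503e-01 -3.04652508e-01  1.25704372e-03]
```

View pics/s11c.png

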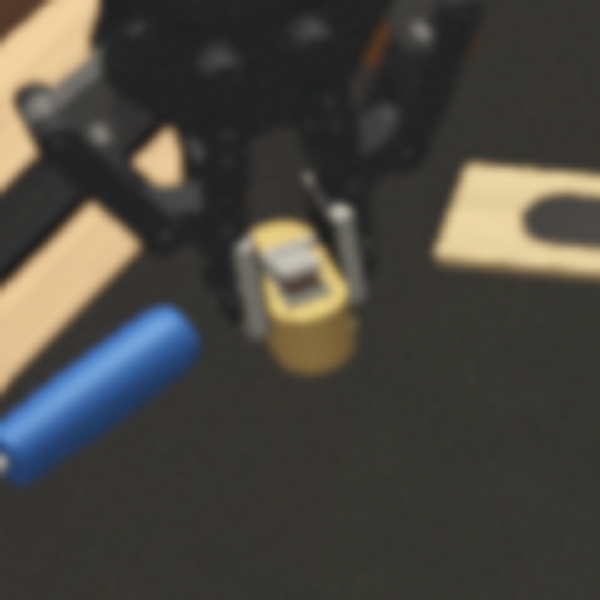

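The small plane is held. I'll carry it to tile B.

```bash
python3 -m crank '[{"slide":[0.001,-0.03,0],"rot":[0,0,0.13],"jaw":0},{"slide":[0.003,-0.06,0],"rot":[0,0,0.28],"jaw":0},{"slide":[0.005,-0.09,0],"rot":[0,0,0.43],"jaw":0},{"slide":[0.007,-0.12,0],"rot":[0,0,0.58],"jaw":0},{"slide":[0.009,-0.15,0],"rot":[0,0,0.73],"jaw":0},{"slide":[0.01,-0.18,0],"rot":[0,0,0.86],"jaw":0},{"slide":[0.01,-0.195,0],"rot":[0,0,0.916],"jaw":0},{"slide":[0.01,-0.195,0],"rot":[0,0,0.916],"jaw":0},{"slide":[0.01,-0.195,-0.04],"rot":[0,0,0.916],"jaw":0},{"slide":[0.01,-0.195,-0.08],"rot":[0,0,0.916],"jaw":0},{"slide":[0.01,-0.195,-0.08],"rot":[0,0,0.916],"jaw":0},{"slide":[0.01,-0.195,-0.08],"rot":[0,0,0.916],"jaw":0}]'
python3 - <<'E'
from h import *
o=arm.get_obs();print(o['position'],o['ee_rot'],o['q'])
for n in("top","side"):
    p,d=eyes.grab_frame(n)
    uv=proj(n,[649,-90,30])[0].round().astype(int);print(n,uv)
    crops(p,[uv],f"pics/{n}12c.png",r=50,s=4,cols=1)
a=cv2.imread("pics/top12c.png");b=cv2.imread("pics/side12c.png");cv2.imwrite("pics/c12.png",np.hstack([a,b]))
E
```

```text
time: 18.75
position: [649.7, -88.8, 121.6]
ee_rot: [-0.0, 0.989, 0.148, 0.001]
contact_force: [-0.9, -0.3, -1.4]
opening: 22.2
[649.70209181 -88.79694262 121.57474036] [-1.16569319e-04  9.88966042e-01  1.48141449e-01  5.15359396e-04] [ 0.08549896  0.96144769 -0.03747869  1.58887594  0.05434596  0.59132364
 -1.25447971]
top [380 173]
side [280 188]
```

View pics/c12.png

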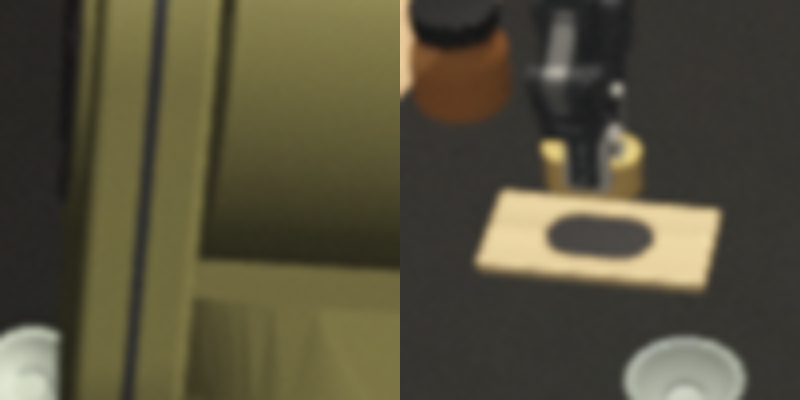

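The side view shows the plane above outline B and aligned with it. The arm hides the spot from the top camera. I'll lower it.

```bash
python3 -m crank '[{"slide":[0,-0.0005,-0.02],"rot":[0,0,0],"jaw":0},{"slide":[0,-0.0005,-0.03],"rot":[0,0,0],"jaw":0},{"slide":[0,-0.0005,-0.032],"rot":[0,0,0],"jaw":0},{"slide":[0,-0.0005,-0.032],"rot":[0,0,0],"jaw":0},{"slide":[0,-0.0005,-0.032],"rot":[0,0,0],"jaw":0}]'
python3 -c "
from cell import arm;o=arm.get_obs();print(o['position'],o['contact_force'])"
```

```text
time: 19.48
position: [649.6, -90.3, 89.2]
ee_rot: [0.0, 0.989, 0.148, 0.001]
contact_force: [-0.8, -0.6, -0.7]
opening: 21.9
[649.57006859 -90.30037449  89.21189676] [-0.81820678 -0.56785079 -0.6926353 ]
```

```bash
python3 -m crank '[{"slide":[0,0,-0.001],"rot":[0,0,0],"jaw":0},{"slide":[0,0,-0.002],"rot":[0,0,0],"jaw":0},{"slide":[0,0,-0.002],"rot":[0,0,0],"jaw":0},{"slide":[0,0,-0.002],"rot":[0,0,0],"jaw":60},{"slide":[0,0,-0.002],"rot":[0,0,0],"jaw":100},{"slide":[0,0,-0.002],"rot":[0,0,0],"jaw":100},{"slide":[0,0,-0.002],"rot":[0,0,0],"jaw":100},{"slide":[0,0,0.06],"rot":[0,0,0],"jaw":100},{"slide":[0,0,0.115],"rot":[0,0,0],"jaw":100},{"slide":[0,0,0.115],"rot":[0,0,0],"jaw":100}]'
python3 - <<'E'
from h import *
o=arm.get_obs();print(o['position'],o['ee_rot'],o['q'])
for n in("side",):
    p,d=eyes.grab_frame(n)
    uv=proj(n,[649,-90,30])[0].round().astype(int);print(n,uv,*tool(n,d,uv,20,22,42))
    crops(p,[uv],f"pics/{n}13c.png",r=50,s=6,cols=1)
E
```

```text
time: 20.72
position: [652.1, -90.7, 209.0]
ee_rot: [0.001, 0.989, 0.148, 0.005]
contact_force: [0.6, -0.3, -0.5]
opening: 85.4
[652.13518874 -90.71945819 209.0291379 ] [0.00132186 0.98902676 0.14764429 0.00504785] [ 0.08985197  0.83994651 -0.04131526  1.55240046  0.0463426   0.7397745
 -1.24607246]
side [280 188] [650.7 -89.7] [45. 27.] 16.5 217 27.5 [648.5 -86.5  28.6]
```

View pics/side13c.png

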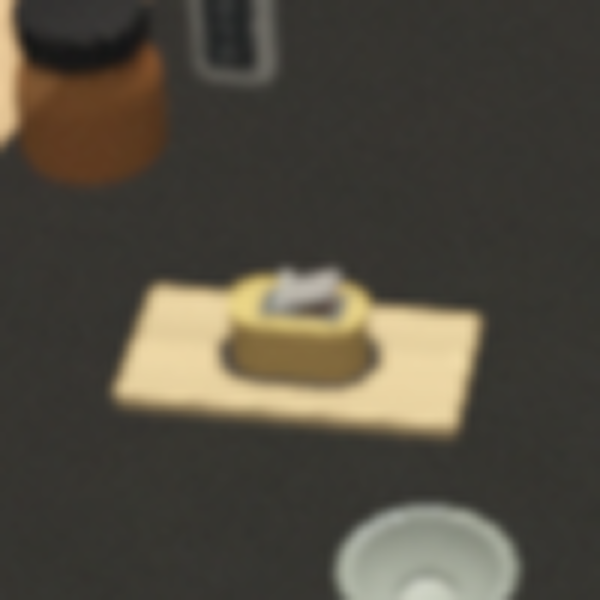

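The small plane is inside its outline and parallel to it. The shaper is next.

```bash
python3 -m crank '[{"slide":[-0.234,-0.222,0],"rot":[0,0,0.286],"jaw":100},{"slide":[-0.234,-0.222,0],"rot":[0,0,0.286],"jaw":100},{"slide":[-0.234,-0.222,0],"rot":[0,0,0.286],"jaw":100},{"slide":[-0.234,-0.222,0],"rot":[0,0,0.286],"jaw":100},{"slide":[-0.234,-0.222,0],"rot":[0,0,0.286],"jaw":100},{"slide":[-0.234,-0.222,0],"rot":[0,0,0.286],"jaw":100},{"slide":[-0.234,-0.222,0],"rot":[0,0,0.286],"jaw":100},{"slide":[-0.234,-0.222,-0.04],"rot":[0,0,0.286],"jaw":100},{"slide":[-0.234,-0.222,-0.07],"rot":[0,0,0.286],"jaw":100},{"slide":[-0.234,-0.222,-0.07],"rot":[0,0,0.286],"jaw":100},{"slide":[-0.234,-0.222,-0.07],"rot":[0,0,0.286],"jaw":100}]'
python3 - <<'E'
from h import *
o=arm.get_obs();print(o['position'],o['ee_rot'],o['q'])
for n in("top","side"):
    p,d=eyes.grab_frame(n)
    uv=proj(n,[415,-312,30])[0].round().astype(int);print(n,uv)
    crops(p,[uv],f"pics/{n}14c.png",r=50,s=4,cols=1)
a=cv2.imread("pics/top14c.png");b=cv2.imread("pics/side14c.png");cv2.imwrite("pics/c14.png",np.hstack([a,b]))
E
```

```text
time: 22.15
position: [416.5, -311.3, 134.4]
ee_rot: [0.0, 0.958, 0.288, 0.001]
contact_force: [-0.3, 0.5, 0.6]
opening: 85.2
[ 416.46801184 -311.30327295  134.42001988] [1.00967352e-04 9.57535561e-01 2.88314470e-01 6.37379225e-04] [ 0.62278063  0.83377938 -0.1145329   2.00865081  0.27607401  0.31254716
 -0.70348228]
top [501 290]
side [427 157]
```

View pics/c14.png

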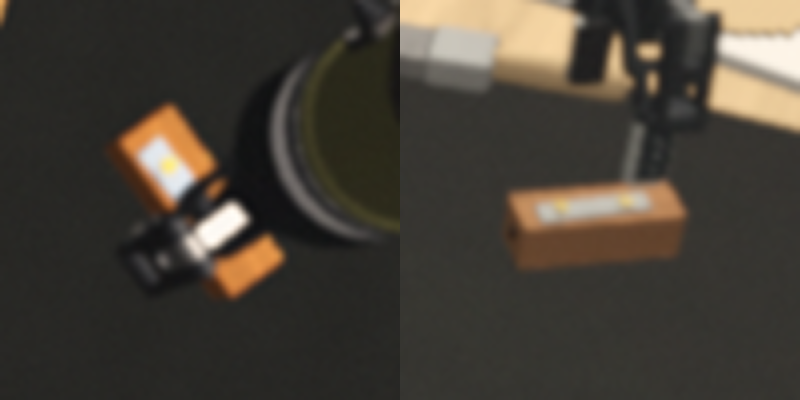

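The jaws sit square across the shaper near its middle. I'll go down and grip.

```bash
python3 -m crank '[{"slide":[-0.001,0,-0.03],"rot":[0,0,0],"jaw":100},{"slide":[-0.001,0,-0.05],"rot":[0,0,0],"jaw":100},{"slide":[-0.001,0,-0.05],"rot":[0,0,0],"jaw":100},{"slide":[-0.001,0,-0.05],"rot":[0,0,0],"jaw":0},{"slide":[-0.001,0,-0.05],"rot":[0,0,0],"jaw":0},{"slide":[-0.001,0,-0.05],"rot":[0,0,0],"jaw":0},{"slide":[-0.001,0,-0.05],"rot":[0,0,0],"jaw":0},{"slide":[-0.001,0,-0.05],"rot":[0,0,0],"jaw":0},{"slide":[-0.001,0,-0.05],"rot":[0,0,0],"jaw":0},{"slide":[-0.001,0,-0.05],"rot":[0,0,0],"jaw":0}]'
python3 -m crank '[{"slide":[0,0,0.04],"rot":[0,0,0],"jaw":0},{"slide":[0,0,0.09],"rot":[0,0,0],"jaw":0},{"slide":[0,0,0.11],"rot":[0,0,0],"jaw":0},{"slide":[0,0,0.11],"rot":[0,0,0],"jaw":0}]'
python3 - <<'E'
from h import *
o=arm.get_obs();print(o['position'],o['ee_rot'])
p,d=eyes.grab_frame("side")
crops(p,[proj("side",[415,-312,130])[0]],"pics/s15c.png",r=60,s=5,cols=1)
E
```

```text
time: 23.5
position: [414.5, -312.6, 84.9]
ee_rot: [0.001, 0.958, 0.287, 0.001]
contact_force: [-0.1, 0.7, 6.4]
opening: 30.6
time: 24.0
position: [414.7, -312.8, 195.4]
ee_rot: [0.001, 0.958, 0.287, 0.001]
contact_force: [-0.5, 0.8, -0.9]
opening: 30.4
[ 414.66962525 -312.76989488  195.43919014] [0.00140354 0.95789158 0.28712426 0.00118659]
```

View pics/s15c.png

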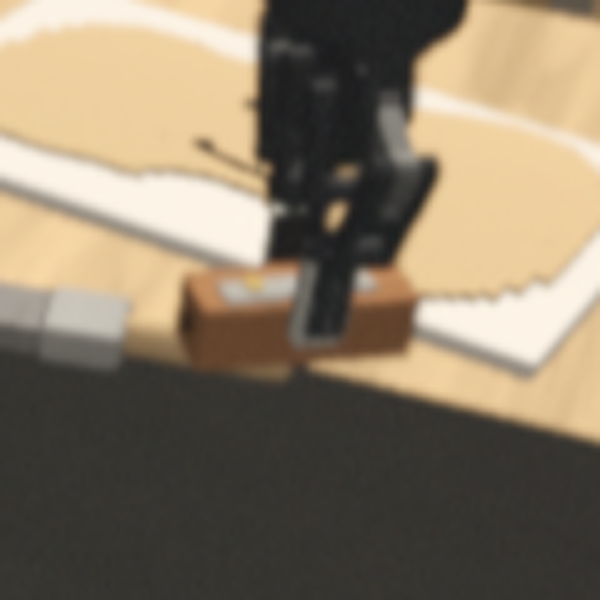

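The shaper is held level near its middle. I'll carry it to tile C.

```bash
python3 -m crank '[{"slide":[0.008,0.03,0],"rot":[0,0,-0.1],"jaw":0},{"slide":[0.018,0.07,0],"rot":[0,0,-0.22],"jaw":0},{"slide":[0.028,0.11,0],"rot":[0,0,-0.35],"jaw":0},{"slide":[0.039,0.15,0],"rot":[0,0,-0.48],"jaw":0},{"slide":[0.049,0.19,0],"rot":[0,0,-0.6],"jaw":0},{"slide":[0.0525,0.204,0],"rot":[0,0,-0.66],"jaw":0},{"slide":[0.0525,0.204,0],"rot":[0,0,-0.66],"jaw":0},{"slide":[0.0525,0.204,-0.04],"rot":[0,0,-0.66],"jaw":0},{"slide":[0.0525,0.204,-0.08],"rot":[0,0,-0.66],"jaw":0},{"slide":[0.0525,0.204,-0.08],"rot":[0,0,-0.66],"jaw":0},{"slide":[0.0525,0.204,-0.08],"rot":[0,0,-0.66],"jaw":0}]'
python3 - <<'E'
from h import *
o=arm.get_obs();print(o['position'],o['ee_rot'],o['q'])
for n in("top","side"):
    p,d=eyes.grab_frame(n)
    uv=proj(n,[467,-109,30])[0].round().astype(int);print(n,uv)
    crops(p,[uv],f"pics/{n}16c.png",r=50,s=4,cols=1)
a=cv2.imread("pics/top16c.png");b=cv2.imread("pics/side16c.png");cv2.imwrite("pics/c16.png",np.hstack([a,b]))
E
```

```text
time: 25.42
position: [466.4, -109.2, 114.5]
ee_rot: [0.0, 0.999, -0.039, -0.0]
contact_force: [0.1, -0.2, -1.1]
opening: 30.5
[ 466.41473378 -109.21421901  114.4562465 ] [ 3.44550495e-04  9.99238050e-01 -3.90281535e-02 -5.90450424e-05] [ 0.11803143  0.85690507  0.02512449  2.13692536 -0.12345116  0.14908841
 -1.39229174]
top [393 264]
side [371 208]
```

View pics/c16.png

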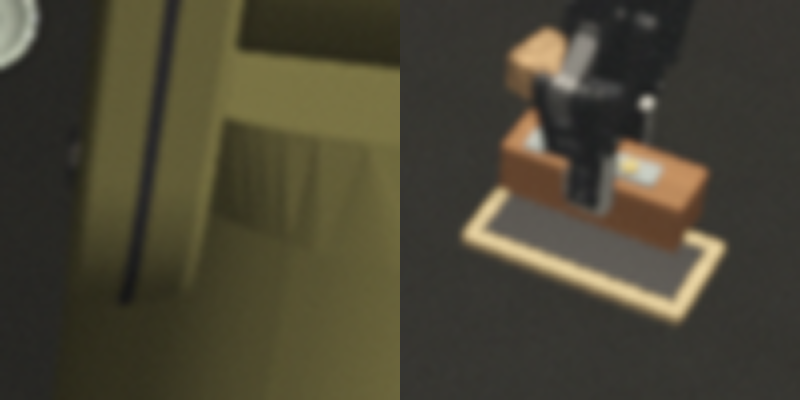

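The shaper hangs above outline C, aligned with it. I'll lower it.

```bash
python3 -m crank '[{"slide":[0.0005,0.0005,-0.015],"rot":[0,0,0],"jaw":0},{"slide":[0.0005,0.0005,-0.021],"rot":[0,0,0],"jaw":0},{"slide":[0.0005,0.0005,-0.023],"rot":[0,0,0],"jaw":0},{"slide":[0.0005,0.0005,-0.023],"rot":[0,0,0],"jaw":0},{"slide":[0.0005,0.0005,-0.023],"rot":[0,0,0],"jaw":0}]'
python3 - <<'E'
from h import *
o=arm.get_obs();print(o['position'],o['contact_force'])
p,d=eyes.grab_frame("side")
crops(p,[(371,212)],"pics/s17c.png",r=45,s=7,cols=1)
E
```

```text
time: 26.15
position: [467.0, -107.7, 90.9]
ee_rot: [0.0, 0.999, -0.039, -0.0]
contact_force: [-0.9, 0.4, 0.3]
opening: 30.6
[ 466.97294483 -107.66464969   90.91397039] [-0.90145482  0.42762523  0.30463066]
```

View pics/s17c.png

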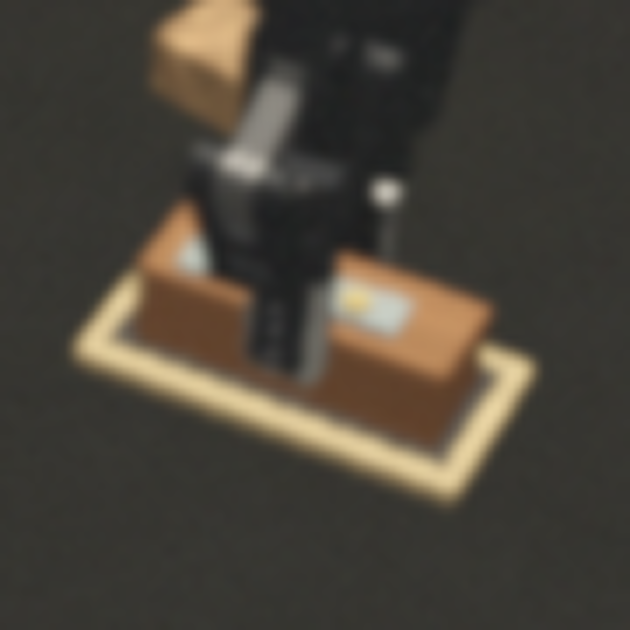

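The shaper is at tile height and inside its outline. I'll release it, then back away for a clear look.

```bash
python3 -m crank '[{"slide":[0,-0.001,-0.001],"rot":[0,0,0],"jaw":0},{"slide":[0,-0.001,-0.001],"rot":[0,0,0],"jaw":0},{"slide":[0,-0.001,-0.001],"rot":[0,0,0],"jaw":60},{"slide":[0,-0.001,-0.001],"rot":[0,0,0],"jaw":100},{"slide":[0,-0.001,-0.001],"rot":[0,0,0],"jaw":100},{"slide":[0,-0.001,-0.001],"rot":[0,0,0],"jaw":100},{"slide":[0,-0.001,0.05],"rot":[0,0,0],"jaw":100},{"slide":[0,-0.001,0.11],"rot":[0,0,0],"jaw":100},{"slide":[0,-0.001,0.17],"rot":[0,0,0],"jaw":100},{"slide":[0,-0.001,0.2],"rot":[0,0,0],"jaw":100},{"slide":[0,-0.001,0.2],"rot":[0,0,0],"jaw":100}]'
python3 -m crank '[{"slide":[-0.15,-0.4,0],"rot":[0,0,0],"jaw":100},{"slide":[-0.15,-0.4,0],"rot":[0,0,0],"jaw":100},{"slide":[-0.15,-0.4,0],"rot":[0,0,0],"jaw":100},{"slide":[-0.15,-0.4,0],"rot":[0,0,0],"jaw":100},{"slide":[-0.15,-0.4,0],"rot":[0,0,0],"jaw":100},{"slide":[-0.15,-0.4,0],"rot":[0,0,0],"jaw":100},{"slide":[-0.15,-0.4,0],"rot":[0,0,0],"jaw":100},{"slide":[-0.15,-0.4,0],"rot":[0,0,0],"jaw":100},{"slide":[-0.15,-0.4,0],"rot":[0,0,0],"jaw":100},{"slide":[-0.15,-0.4,0],"rot":[0,0,0],"jaw":100},{"slide":[-0.15,-0.4,0],"rot":[0,0,0],"jaw":100}]'
python3 - <<'E'
from h import *
T={"LP":([585,320],22,25,45),"SP":([649,-90],20,22,42),"PS":([467,-109],30,26,42),"SC":([415,327],26,66,78),"dish":([562,-7],20,10,25)}
for n in("top","side"):
    p,d=eyes.grab_frame(n);cv2.imwrite(f"pics/{n}18.png",p)
    for k,(xy,w,lo,hi) in T.items():
        uv=proj(n,xy+[(lo+6)])[0].round().astype(int)
        try: print(n,k,*tool(n,d,uv,w,lo,hi))
        except Exception as e: print(n,k,e)
    if n=="top": crops(p,[proj(n,v[0]+[20])[0] for v in list(T.values())[:4]],"pics/t18c.png",r=33,s=6,cols=2)
E
```

```text
time: 27.58
position: [468.1, -109.0, 293.0]
ee_rot: [0.0, 0.999, -0.039, 0.003]
contact_force: [-0.3, 0.9, 0.3]
opening: 85.8
time: 28.95
position: [318.0, -507.6, 290.8]
ee_rot: [-0.0, 0.999, -0.037, 0.0]
contact_force: [-0.1, 0.3, 0.2]
opening: 85.7
top LP [584.4 321.1] [65.  33.6] 18.5 502 32.0 [583.2 320.   32.8]
top SP [648.  -88.8] [45.8 24.5] 16.0 259 27.8 [647.5 -88.1  29.1]
top PS [ 466.4 -106.5] [91.1 32.4] -4.4 822 33.6 [ 465.2 -106.    33.7]
top SC [415.1 328.1] [38.9 38.9] 29.7 313 71.1 [414.4 326.2  71. ]
top dish [561.2  -6.9] [50.8 50.6] -1.0 349 14.8 [562.7  -6.5  14.7]
side LP [585.4 321.2] [64.9 35.6] 15.2 1038 31.3 [583.4 322.7  32.6]
side SP [650.2 -87.6] [44.3 27. ] 20.9 216 27.2 [648.7 -86.5  28.6]
side PS [ 467.8 -106.3] [90.8 35.2] -4.9 677 33.3 [ 466.5 -103.2   32.9]
side SC [415.7 328.6] [39.5 39. ] -61.6 762 70.8 [414.7 330.5  70.8]
side dish [562.5  -7. ] [53.3 50.6] -62.7 319 15.0 [565.3 -10.8  14.4]
```

View pics/t18c.png

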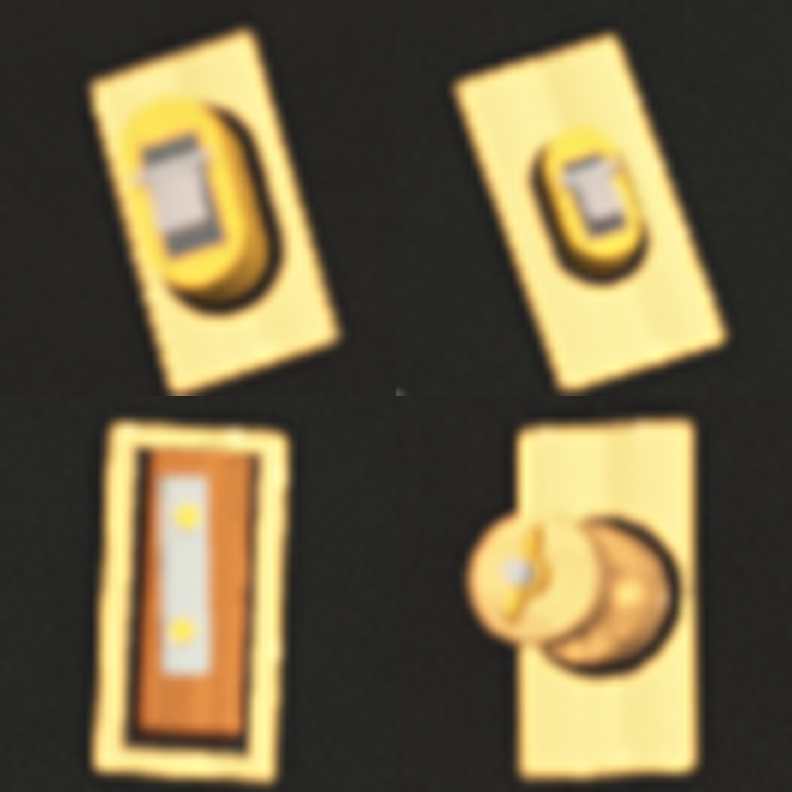

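View pics/side18.png

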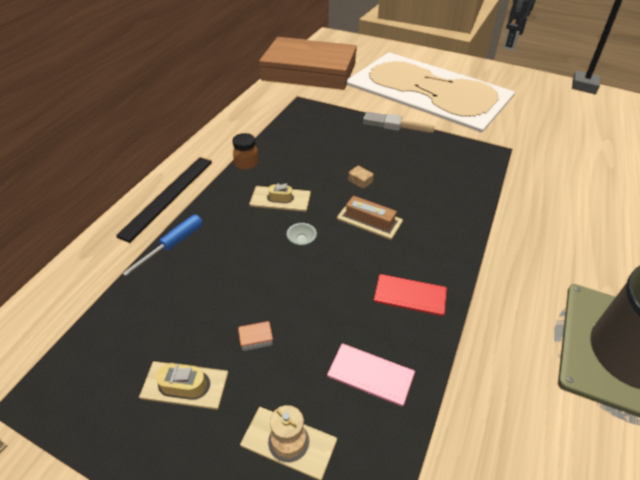

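All four tools are inside their outlines, within about 3 mm and 4° of centre. The dish hasn't moved from (561,-7), and the arm is clear. I'll hand the job in.

```bash
python3 -c "
from cell import arm;print(arm.close_job())"
```

```text
the job is handed in; nothing more can be done
None
```

All four tools are on their own tiles, and I handed the job in at about 29 s. No verdict is reported, so these are my own last checks from both cameras:

| Tool | Distance from outline centre | Angle from outline (top camera) |
|---|---|---|
| Large plane | about 1 mm | within 1° |
| Small plane | 1–2 mm | within 1° |
| Peg shaper | 2–3 mm | within 1° |
| Spool clamp | 1–2 mm | does not matter |

- **Resting height:** each tool reads about 6 mm higher than it did on the mat, as it should on a tile, and all four stand upright.
- **Dish and arm:** the glass dish is within 1 mm of where it started, and the arm is well clear of everything.
- **Camera disagreement:** the side camera read the two planes' angles 3–4° off. I trusted the top camera, and both readings are far inside the limit of about 14° (0.25 rad).
- **Partly hidden reading:** my first side-camera reading of the placed clamp was about 7 mm off because the gripper partly hid it. The later clear view agreed with the top camera.

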